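Run along the clarinet keys to check that each pad closes

ROBOT

A 7-joint arm with a two-finger parallel gripper is mounted at the origin on the work surface. World frame = base frame: x ahead of the robot, y to its left, z up, the work surface at z = 0. Lengths are in m, angles in rad, forces in N, time in s.
With the tool pointing down it reaches from about 0.425 to 1.025 m from the base axis. Payload 3.6 kg.
Tool frame: the origin (TCP) lies between the finger pads, 19 mm behind the fingertips; this is the grasp point; z points along the fingers, y is the line along which they close (so a half turn about z gives the same grasp; the last joint's range is limited). The gripper opens to 85 mm and grips with 20 to 120 N. Pads are 22 mm wide; open, the fingers measure 114 mm over their backs; the gripper's body (76 mm by 85 mm) begins 54 mm behind the grasp point. The pads swing forward as they close: fully open they stand 13 mm farther back than shut.
Start: joints at [-1.236, 0.591, 0.048, 1.609, -0.033, 0.943, -0.034], TCP at [0.301, 0.659, 0.25] pointing down, gripper open.
Joint ranges: [-2.69, 2.69], [-0.47, 2.24], [-1.27, 1.36], [0.19, 2.51], [-1.53, 4.68], [0.08, 2.07], [-3.09, 3.09]. Speed limits (rad/s): [2.57, 2.57, 3.14, 3.14, 3.14, 3.14, 3.14].

INTERFACE

Orientations are given as a rotation vector (axis times angle).
In Python, from bench import readout, imaging, robot gives the robot as it stands.
- The arm moves only by the tool step_arm, never from a script. Its argument "targets" is a list of rows, each an object of numbers: "tx", "ty", "tz": the shift along the tool's x, y, z in m; "wx", "wy", "wz": the turn, a rotation vector about the tool's x, y, z in rad; "hand": the finger opening in m, from 0 to 0.0854. A call has exactly 5 rows; each row is the pose to reach, as a shift and turn from the pose commanded when the call began, along the tool's axes at that moment; what a row does not reach only later rows make up. A row lasts 1/10 s, in which the tool goes at most 50 mm and 8.59 degrees, less where a joint would pass 70% of its speed; a pose out of reach is approached as far as the arm can. A call with a gripper value outside its range is refused whole. The fingers move at their own pace and stop on an object; the grip force is fixed at half the most. Time passes only in rows, so rows that repeat a pose let the fingers close, or fill a call up. It gives the time, the measured TCP pose, the force, the opening and the grip force at its end, in the units of the state.
- readout.get_obs(): the state, without advancing time (a new reading comes with each control period).
- imaging.capture(name): name is "scene" or "top"; returns a dict with "frame" (420x560x3 uint8, red, green, blue), "vfov" (degrees; the focal length in pixels is half the picture's height over the tangent of half this angle, whatever the lens; pixels are square), "cx", "cy" (the principal point, pixels), "dist" ([k1, k2, p1, p2, k3] as OpenCV has them; the pictures are not rectified), "position" and "orientation" of the camera in the world. Camera axes: x right, y down, z forward; pixel columns grow to the right and rows downward; lengths in m; the calibration is good to about 2 mm. A picture is of the moment at which its call begins. There is no depth.
- robot.job_done(): hands the job in; it is judged then, once.
Trained networks look in a picture, given as the dict that the camera call returned (one of the last four; its "shot" number tells which), for a name from the list of things; names that differ only in an ending like _2 or _b are one class to them, and where a whole thing is asked for, a point or a joint stands for the part that bears it (a point fixed in the world has none). Each returns a list of dicts, best first, with "conf" (0 to 1); they miss things now and then, are a little off and sometimes report something else, mostly with a low value. They report only what shows in the picture. A call takes as long as a camera call.
- imaging.recognise(picture, name): "rect" ([left, top, right, bottom] in pixels, round what is visible of it).
- imaging.silhouettes(picture, name): "region" (420x560 bool, what is visible of it) and "rect" ([left, top, right, bottom] in pixels, round what is visible of it).
The state is a dict: "time": time; "qpos": joint angles; "qd": joint speeds; "joint_torque": joint torques, N m; "tcp_pos": TCP position; "tcp_rot": TCP orientation; "force": force on the tool from outside, world axes, zero at the start; "wrist_torque": the same for the moment, N m; "grip_width": opening from 0.0 (shut) to 1.0 (fully open); "grasp_force": force on a finger pad.
Only numpy, scipy, OpenCV 4.12 (cv2) and the standard library are available. Lean on these libraries where they do the work, as an engineer would, in place of code of your own. Each camera call takes 0.05 s, during which the arm holds its last target. There are 200 camera calls.

TASK

Check the four pads of the clarinet in the cradle: with the gripper's fingers closed, run the fingertips along the row of keys from the wide socket end to the slim cork end, gently pressing each key in turn right down and holding it for about half a second, one key at a time and letting it spring up before the next. Between keys pass straight along the row, with the fingertips no more than 3 cm above it. Do not lift or shift the clarinet and its cradle, leave everything else on the bench alone, and finish clear of it all.

Things in the scene. Friction and masses are not known exactly. Their poses are not given: they have to be found in the camera images.
- clarinet: black clarinet joint, 30 mm thick, 275 mm long, fixed in a wooden cradle (base 270 x 90 mm) that stands loose on the bench, 0.6 to 1.2 kg. Origin: centre of the underside; z up; +x end: wide socket, 45 mm thick, metal ring; -x end: slim cork tenon, 23 mm. Four round metal key cups in a straight row on top (y = 0) at x = +72, +24, -24, -72 mm, tops at 71 mm; the rest is below 65 mm
- key1 (a joint): travel of the first key from the wide socket end, in m: 0 up (at rest), 0.0055 fully down; it moves straight down against a spring, 0.8 N to start and 3 N fully down where it meets a hard stop, and springs up by itself; it is closed from 0.004
- key1_top (a point): centre of the flat top of the first key cup from the wide socket end, a metal disc 24 mm in diameter; moves with the key; at rest 71 mm above the bench
- key2 (a joint): travel of the second key from the wide socket end, in m: 0 up (at rest), 0.0055 fully down; it moves straight down against a spring, 0.8 N to start and 3 N fully down where it meets a hard stop, and springs up by itself; it is closed from 0.004
- key2_top (a point): centre of the flat top of the second key cup from the wide socket end, a metal disc 22 mm in diameter; moves with the key; at rest 71 mm above the bench
- key3 (a joint): travel of the third key from the wide socket end, in m: 0 up (at rest), 0.0055 fully down; it moves straight down against a spring, 0.8 N to start and 3 N fully down where it meets a hard stop, and springs up by itself; it is closed from 0.004
- key3_top (a point): centre of the flat top of the third key cup from the wide socket end, a metal disc 20 mm in diameter; moves with the key; at rest 71 mm above the bench
- key4 (a joint): travel of the fourth key from the wide socket end, in m: 0 up (at rest), 0.0055 fully down; it moves straight down against a spring, 0.8 N to start and 3 N fully down where it meets a hard stop, and springs up by itself; it is closed from 0.004
- key4_top (a point): centre of the flat top of the fourth key cup from the wide socket end, a metal disc 18 mm in diameter; moves with the key; at rest 71 mm above the bench
- gap1 (a point): point midway between keys 1 and 2, 24 mm from each, at the height of the resting key tops; fixed to the clarinet, z up
- gap2 (a point): point midway between keys 2 and 3, 24 mm from each, at the height of the resting key tops; fixed to the clarinet, z up
- gap3 (a point): point midway between keys 3 and 4, 24 mm from each, at the height of the resting key tops; fixed to the clarinet, z up
- grease_jar: low jar of cork grease, 40 mm diameter, 45 mm tall, standing about 95 mm beside the clarinet; origin at the centre of its underside, z up; not to be disturbed
- barrel_ring: small brass ring, 34 mm outside diameter, 20 mm tall, standing beside the clarinet; origin at the centre of its underside; not to be disturbed
- screwdriver: screwdriver about 190 mm long lying on the other side of the clarinet, roughly parallel to it; its x axis runs along it; not to be disturbed
- barrel: black clarinet barrel, 38 mm diameter, 64 mm tall, standing upright to the robot's right of the work; origin at the centre of its underside; not to be disturbed
- mallet: mallet about 240 mm long lying to the left of the work; its x axis runs along the handle towards the head; not to be disturbed
- oil_bottle: small amber oil bottle, 36 mm diameter, 85 mm tall, standing to the right of the work; origin at the centre of its underside; not to be disturbed

How it is judged:
On the way, in this order (a step that is already met when the one before it is completed fails the run):
1. the first key (counted from the wide socket end) is pressed closed (down at least 4 mm of 5.5) and kept so (value of joint key1 above 0.004 m and contact force between the fingers and clarinet above 0.3 N), for 0.3 s.
2. with both keys up, the fingertips cross low over the row between the first and second keys: tool point within 16 mm sideways of the midpoint and within 60 mm above the key tops (value of joint each of key1, key2 below 0.0015 m and horizontal distance between the grasp point and gap1 below 0.016 m and z of the grasp point in the frame of gap1 below 0.06 m), for 0.02 s.
3. the second key (counted from the wide socket end) is pressed closed (down at least 4 mm of 5.5) and kept so (value of joint key2 above 0.004 m and contact force between the fingers and clarinet above 0.3 N), for 0.3 s.
4. with both keys up, the fingertips cross low over the row between the second and third keys: tool point within 16 mm sideways of the midpoint and within 60 mm above the key tops (value of joint each of key2, key3 below 0.0015 m and horizontal distance between the grasp point and gap2 below 0.016 m and z of the grasp point in the frame of gap2 below 0.06 m), for 0.02 s.
5. the third key (counted from the wide socket end) is pressed closed (down at least 4 mm of 5.5) and kept so (value of joint key3 above 0.004 m and contact force between the fingers and clarinet above 0.3 N), for 0.3 s.
6. with both keys up, the fingertips cross low over the row between the third and fourth keys: tool point within 16 mm sideways of the midpoint and within 60 mm above the key tops (value of joint each of key3, key4 below 0.0015 m and horizontal distance between the grasp point and gap3 below 0.016 m and z of the grasp point in the frame of gap3 below 0.06 m), for 0.02 s.
7. the fourth key (counted from the wide socket end) is pressed closed (down at least 4 mm of 5.5) and kept so (value of joint key4 above 0.004 m and contact force between the fingers and clarinet above 0.3 N), for 0.3 s.
At the end, for the whole second after the job is handed in: all four keys were pressed in order and have sprung up again (less than 1.5 mm down), the clarinet and cradle are at rest, upright and within 15 mm of where they started, and the other things are within 15 mm of where they were (value of joint each of key1, key2, key3, key4 below 0.0015 m and linear speed of clarinet below 0.01 m/s and distance of each of gap1, gap3, grease_jar, barrel_ring, screwdriver, barrel, mallet, oil_bottle from where it was at the start of the episode below 0.015 m and angle between clarinet's own z axis and vertical below 0.05 rad); the robot touches nothing.
It fails at once if the clarinet with its cradle is shifted more than 15 mm, lifted or tipped (distance of any of gap1, gap3 from where it was at the start of the episode above 0.015 m or height (world z) of clarinet above 0.008 m or angle between clarinet's own z axis and vertical above 0.1 rad).
It fails at once if two keys are closed at once (value of joint each of key1, key2 above 0.004 m or value of joint each of key1, key3 above 0.004 m or value of joint each of key1, key4 above 0.004 m or value of joint each of key2, key3 above 0.004 m or value of joint each of key2, key4 above 0.004 m or value of joint each of key3, key4 above 0.004 m).
It fails at once if the fingers press on the clarinet harder than 22 N (contact force between the fingers and clarinet above 22 N).
It fails at once if something else on the bench is moved more than 15 mm (distance of any of grease_jar, barrel_ring, screwdriver, barrel, mallet, oil_bottle from where it was at the start of the episode above 0.015 m).
It also fails if it takes over 45 s, if anything falls off the work surface, if the arm or the gripper's body presses on something with over 40 N, if the wrist force passes 120 N, or if a joint passes its speed limit or range.

## Working session

There is one attempt and no reset: what is moved stays moved. The work goes in short steps, Python scripts to look and compute and a tool call to move; the robot and the scene stay as the last step left them, time stands still between calls to the robot, and variables do not carry over. Pictures are saved under pics/ and viewed, at most 10 in all, crops included, and the job is handed in when it is done.

Besides the shell and the picture viewer there is one more tool, called after "Call:" as name(argument=value, ...) on one line, values as JSON. step_arm: Moves the arm, as the interface text tells. Its arguments: {"type":"object","properties":{"targets":{"type":"array"}},"required":["targets"]}

```bash
mkdir -p pics
cat > h.py <<'E'
import numpy as np,cv2
from bench import readout,imaging,robot
from scipy.spatial.transform import Rotation as R
def K(p):
    f=p["frame"].shape[0]/2/np.tan(np.radians(p["vfov"])/2)
    return np.array([[f,0,p["cx"]],[0,f,p["cy"]],[0,0,1]])
def cam(p):
    return R.from_rotvec(p["orientation"]).as_matrix() if np.size(p["orientation"])==3 else np.array(p["orientation"]).reshape(3,3)
def ray(p,uv):
    n=cv2.undistortPoints(np.array([[uv]],float),K(p),np.array(p["dist"],float))[0,0]
    return np.array(p["position"]),cam(p)@np.array([n[0],n[1],1])
def atz(p,uv,z):
    o,d=ray(p,uv); return o+d*(z-o[2])/d[2]
def proj(p,X):
    M=cam(p); rv=cv2.Rodrigues(M.T)[0]; t=-M.T@np.array(p["position"])
    return cv2.projectPoints(np.array(X,float).reshape(-1,1,3),rv,t,K(p),np.array(p["dist"],float))[0][:,0]
def tri(p,a,q,b):
    A=np.zeros((3,3));c=np.zeros(3)
    for o,d in(ray(p,a),ray(q,b)):
        d=d/np.linalg.norm(d);P=np.eye(3)-np.outer(d,d);A+=P;c+=P@o
    return np.linalg.solve(A,c)
E
python3 - <<'E'
from h import *
P={n:imaging.capture(n) for n in("scene","top")}
for n,p in P.items():
    cv2.imwrite(f"pics/{n}0.png",p["frame"][:,:,::-1]); print(n,p["position"],p["orientation"],p["vfov"],p["dist"])
    for k in["clarinet","key1_top","key2_top","key3_top","key4_top","grease_jar","barrel_ring","screwdriver","barrel","mallet","oil_bottle"]:
        for r in imaging.recognise(p,k)[:4]: print(k,np.round(r["rect"]),round(r["conf"],2))
o=readout.get_obs();print(o["tcp_pos"],o["tcp_rot"],o["force"],o["time"])
E
```

```text
scene [ 1.21830272 -0.75547319  0.73429019] [-2.0264581  -0.78750764  0.43798106] 49.67490085259186 [-0.03414338  0.          0.          0.          0.        ]
clarinet [259. 204. 321. 277.] 0.79
key2_top [287. 226. 295. 235.] 0.36
key3_top [288. 214. 298. 224.] 0.4
key3_top [126. 253. 145. 284.] 0.31
grease_jar [310. 242. 327. 266.] 0.8
grease_jar [287. 222. 297. 231.] 0.23
barrel_ring [325. 238. 339. 248.] 0.66
screwdriver [247. 220. 276. 262.] 0.69
barrel [126. 252. 144. 284.] 0.71
mallet [310. 166. 385. 191.] 0.73
oil_bottle [175. 291. 191. 325.] 0.62
top [0.41991152 0.00484739 1.1994742 ] [-2.14805311  2.17499367 -0.12942285] 52.39925879314499 [-0.00334501  0.          0.          0.          0.        ]
clarinet [238. 173. 332. 242.] 0.81
key1_top [289. 193. 300. 202.] 0.74
key2_top [289. 197. 298. 204.] 0.5
key3_top [276. 204. 282. 212.] 0.46
key4_top [261. 213. 266. 221.] 0.48
grease_jar [283. 164. 290. 181.] 0.52
barrel_ring [258. 174. 269. 187.] 0.57
barrel_ring [116. 211. 157. 300.] 0.27
screwdriver [274. 228. 311. 247.] 0.59
barrel [410. 271. 431. 285.] 0.67
mallet [120. 211. 158. 300.] 0.82
oil_bottle [410. 194. 431. 212.] 0.48
oil_bottle [410. 271. 430. 285.] 0.32
[0.30140918 0.65936411 0.24997809] [ 6.68207737e-01  3.06966465e+00 -8.53082890e-05] [-0.18920939  0.98197348  0.69903466] 1.2
```

Run:
```python
import cv2
a=cv2.imread("pics/top0.png")[150:270,220:360];b=cv2.imread("pics/scene0.png")[180:300,220:360]
cv2.imwrite("pics/both.png",cv2.vconcat([cv2.resize(x,None,fx=5,fy=5,interpolation=2) for x in(a,)]))
cv2.imwrite("pics/sc.png",cv2.resize(b,None,fx=5,fy=5,interpolation=2))
```

```text
(no output)
```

View pics/both.png

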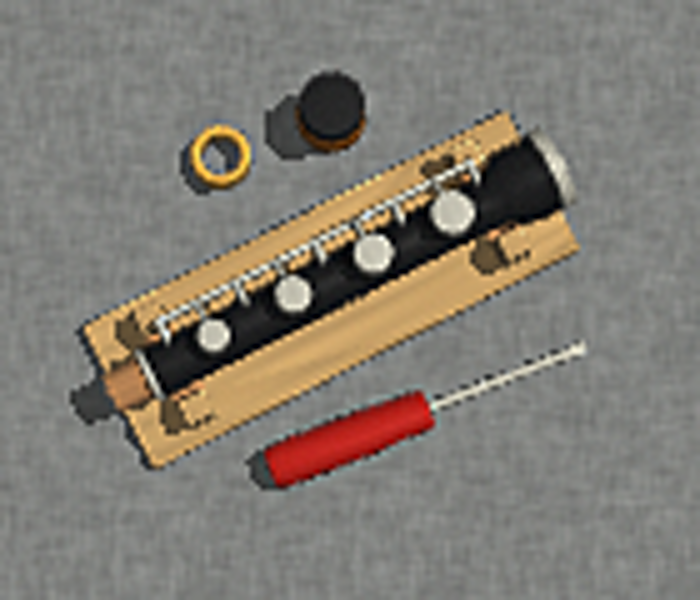

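View pics/sc.png

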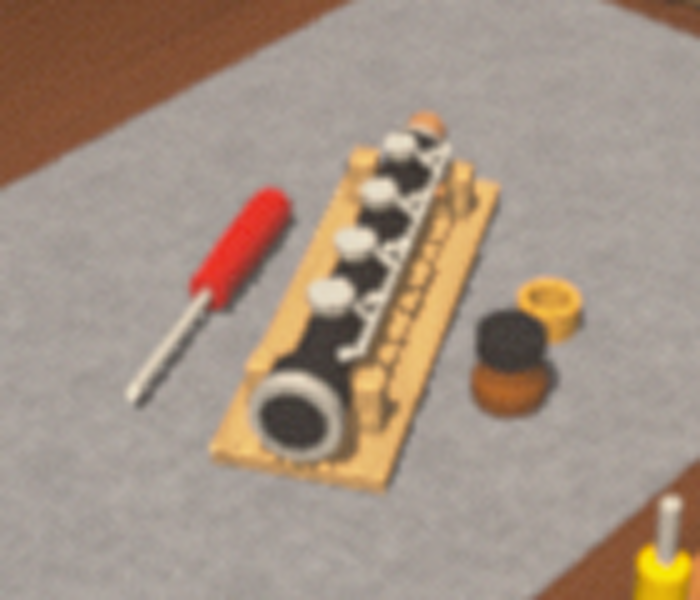

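View pics/top0.png

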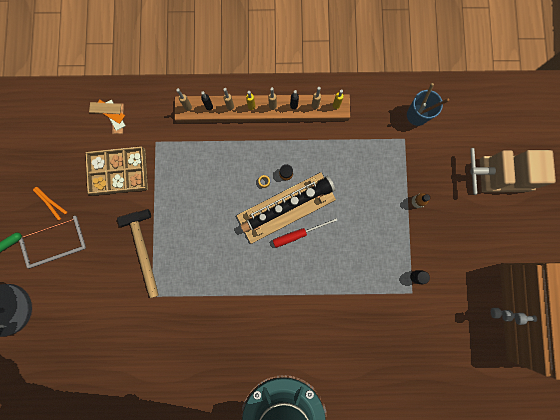

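The top view shows the keys (full-frame pixels) at about (310,192), (294.5,200), (278.5,208.5) and (262.5,217), with the socket end at upper right and the cork at lower left. The scene view agrees: keys at about (286,238) to (300,209), with the socket nearest the camera.

Run:
```python
from h import *
p=imaging.capture("top");q=imaging.capture("scene")
def cent(im,c,r):
    g=im["frame"].astype(float).min(2);yy,xx=np.mgrid[:420,:560];c=np.array(c,float)
    for _ in range(5):
        w=np.clip(g-110,0,None)*(np.hypot(xx-c[0],yy-c[1])<r);c=np.array([(w*xx).sum(),(w*yy).sum()])/w.sum()
    return c
T=[((x+.5)/5+219.5,(y+.5)/5+149.5) for x,y in[(453,213),(374,253),(294,294),(214,335)]]
S=[((x+.5)/5+219.5,(y+.5)/5+179.5) for x,y in[(332,290),(355,238),(379,188),(400,143)]]
T2=[cent(p,t,4.5) for t in T]; S2=[cent(q,s,4.5) for s in S]
X=[]
for t,t2,s,s2 in zip(T,T2,S,S2):
    X.append(atz(p,t2,.071));print(np.round(t,1),np.round(t2,1),np.round(s,1),np.round(s2,1),"tri",tri(p,t2,q,s2).round(4),"top",X[-1].round(4),"scene",atz(q,s,.071).round(4))
X=np.array(X);Y=np.array([atz(q,s,.071) for s in S2])
for A in(X,Y):
    d=A[0]-A[3];print(np.linalg.norm(d[:2]),np.degrees(np.arctan2(d[1],d[0])),A.mean(0))
o=readout.get_obs();M=R.from_rotvec(o["tcp_rot"]).as_matrix();print(M.round(4))
print("grease",atz(p,[286,172],.045),"drv",atz(p,[310,230],.02))
```

```text
[310.2 192.2] [310.3 192. ] [286.  237.6] [285.5 238.2] tri [ 0.6054 -0.0813  0.0701] top [ 0.6053 -0.0812  0.071 ] scene [ 0.6055 -0.0794  0.071 ]
[294.4 200.2] [294.3 200.1] [290.6 227.2] [290.2 227.6] tri [ 0.5838 -0.0385  0.07  ] top [ 0.584  -0.0381  0.071 ] scene [ 0.5838 -0.0379  0.071 ]
[278.4 208.4] [278.4 208.3] [295.4 217.2] [295.3 217.7] tri [0.5624 0.0048 0.0698] top [0.5622 0.0047 0.071 ] scene [0.5623 0.0054 0.071 ]
[262.4 216.6] [262.3 216.5] [299.6 208.2] [298.5 207.3] tri [0.5395 0.0466 0.0733] top [0.5408 0.0476 0.071 ] scene [0.5414 0.0468 0.071 ]
0.1440703798574951 -63.39820239693054 [ 0.57303851 -0.01675262  0.071     ]
0.14804552602315754 -61.78268659301173 [ 0.57267806 -0.01758608  0.071     ]
[[-0.9095  0.4157  0.    ]
 [ 0.4157  0.9095  0.    ]
 [-0.      0.     -1.    ]]
grease [ 0.66607302 -0.01749045  0.045     ] drv [ 0.50708069 -0.08208561  0.02      ]
```

Heights triangulate to about 70 mm and the key spacing is 144 mm over the row, both matching the text. The row direction is -63.4°, with key 1 at (0.605, -0.081). Next I move over key 1 in four calls, closing the fingers on the way.

Call:
step_arm(targets=[{"tx": -0.02, "ty": -0.019, "hand": 0}, {"tx": -0.05, "ty": -0.047, "hand": 0}, {"tx": -0.08, "ty": -0.075, "hand": 0}, {"tx": -0.11, "ty": -0.103, "hand": 0}, {"tx": -0.14, "ty": -0.131, "hand": 0}])

```text
validation failed for argument at $.ta...
```

Call:
step_arm(targets=[{"tx": -0.03, "ty": -0.028, "hand": 0}, {"tx": -0.06, "ty": -0.056, "hand": 0}, {"tx": -0.09, "ty": -0.084, "hand": 0}, {"tx": -0.12, "ty": -0.112, "hand": 0}, {"tx": -0.15, "ty": -0.14, "hand": 0}])

```text
validation failed for argument at $.ta...
```

Call:
step_arm(targets=[{"tx": -0.03, "ty": -0.028, "hand": 0}, {"tx": -0.06, "ty": -0.056, "hand": 0}, {"tx": -0.09, "ty": -0.084, "hand": 0}, {"tx": -0.12, "ty": -0.112, "hand": 0}, {"tx": -0.15, "ty": -0.14, "hand": 0}])

```text
validation failed for argument at $.ta...
```

Call:
step_arm(targets=[{"tx": -0.03, "ty": -0.028, "hand": 0}, {"tx": -0.06, "ty": -0.056, "hand": 0}, {"tx": -0.09, "ty": -0.084, "hand": 0}, {"tx": -0.12, "ty": -0.112, "hand": 0}, {"tx": -0.144, "ty": -0.136, "hand": 0}])

```text
validation failed for argument at $.ta...
```

Call:
step_arm(targets=[{"wz": 0.135, "tz": 0.02, "hand": 0}, {"wz": 0.27, "tz": 0.05, "hand": 0}, {"wz": 0.405, "tz": 0.08, "hand": 0}, {"wz": 0.54, "tz": 0.105, "hand": 0}, {"wz": 0.677, "tz": 0.12, "hand": 0}])

```text
validation failed for argument at $.ta...
```

Call:
step_arm(targets=[{"hand": 0}, {"hand": 0}, {"hand": 0}, {"hand": 0}, {"hand": 0}])

```text
validation failed for argument at $.ta...
```

Run:
```python
from h import *
o=readout.get_obs();M=R.from_rotvec(o["tcp_rot"]).as_matrix()
print(o["time"],o["tcp_pos"],M.round(4),o["force"],o["grip_width"])
d=M.T@(np.array([.6053,-.0812,.13])-o["tcp_pos"]);print("to key1 tool",d.round(4))
u=M.T@np.array([-.4478,.8941,0]);print(u)
for n in("scene","top"):
    p=imaging.capture(n);f=p["frame"][:,:,::-1].copy()
    c=f[180:300,220:360] if n=="scene" else f[150:270,220:360]
    cv2.imwrite(f"pics/{n}1.png",cv2.resize(c,None,fx=4,fy=4,interpolation=2))
    print(n,proj(p,[o["tcp_pos"]+.019*M[:,2]]))
```

```text
1.3 [0.30144283 0.65937627 0.25000953] [[-0.9095  0.4157  0.    ]
 [ 0.4157  0.9095  0.    ]
 [-0.      0.     -1.    ]] [-0.44198112  0.7711095   0.02512643] 0.9973501750119116
to key1 tool [-0.5842 -0.5472  0.12  ]
[ 7.78977493e-01  6.27003760e-01 -6.54485846e-06]
scene [[359.23171407  82.55360553]]
top [[-15.02191314 319.42911338]]
```

View pics/scene1.png

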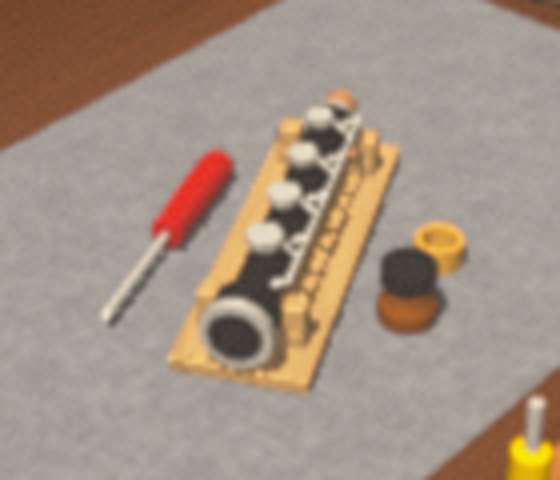

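The calls were refused, so the arm hasn't moved and the picture shows the scene unchanged. I'll retry with every field in each row.

Call:
step_arm(targets=[{"tx": -0.02, "ty": -0.019, "tz": 0, "wx": 0, "wy": 0, "wz": 0, "hand": 0}, {"tx": -0.05, "ty": -0.047, "tz": 0, "wx": 0, "wy": 0, "wz": 0, "hand": 0}, {"tx": -0.08, "ty": -0.075, "tz": 0, "wx": 0, "wy": 0, "wz": 0, "hand": 0}, {"tx": -0.11, "ty": -0.103, "tz": 0, "wx": 0, "wy": 0, "wz": 0, "hand": 0}, {"tx": -0.14, "ty": -0.131, "tz": 0, "wx": 0, "wy": 0, "wz": 0, "hand": 0}])

```text
time: 1.9
tcp_pos: [0.3748, 0.4806, 0.2502]
tcp_rot: [0.668, 3.069, 0.001]
force: [0.9, -0.3, 0.6]
grip_width: 0.142
grasp_force: 0.0
```

Call:
step_arm(targets=[{"tx": -0.03, "ty": -0.028, "tz": 0, "wx": 0, "wy": 0, "wz": 0, "hand": 0}, {"tx": -0.06, "ty": -0.056, "tz": 0, "wx": 0, "wy": 0, "wz": 0, "hand": 0}, {"tx": -0.09, "ty": -0.084, "tz": 0, "wx": 0, "wy": 0, "wz": 0, "hand": 0}, {"tx": -0.12, "ty": -0.112, "tz": 0, "wx": 0, "wy": 0, "wz": 0, "hand": 0}, {"tx": -0.15, "ty": -0.14, "tz": 0, "wx": 0, "wy": 0, "wz": 0, "hand": 0}])

```text
time: 2.4
tcp_pos: [0.4531, 0.2909, 0.2503]
tcp_rot: [0.668, 3.069, 0.001]
force: [0.8, 0.6, 0.1]
grip_width: -0.002
grasp_force: 0.0
```

Call:
step_arm(targets=[{"tx": -0.03, "ty": -0.028, "tz": 0, "wx": 0, "wy": 0, "wz": 0, "hand": 0}, {"tx": -0.06, "ty": -0.056, "tz": 0, "wx": 0, "wy": 0, "wz": 0, "hand": 0}, {"tx": -0.09, "ty": -0.084, "tz": 0, "wx": 0, "wy": 0, "wz": 0, "hand": 0}, {"tx": -0.12, "ty": -0.112, "tz": 0, "wx": 0, "wy": 0, "wz": 0, "hand": 0}, {"tx": -0.15, "ty": -0.14, "tz": 0, "wx": 0, "wy": 0, "wz": 0, "hand": 0}])

```text
time: 2.9
tcp_pos: [0.5314, 0.1011, 0.2504]
tcp_rot: [0.668, 3.069, 0.001]
force: [0.5, 0.2, -0.3]
grip_width: 0.004
grasp_force: 0.0
```

Call:
step_arm(targets=[{"tx": -0.03, "ty": -0.028, "tz": 0, "wx": 0, "wy": 0, "wz": 0, "hand": 0}, {"tx": -0.06, "ty": -0.056, "tz": 0, "wx": 0, "wy": 0, "wz": 0, "hand": 0}, {"tx": -0.09, "ty": -0.084, "tz": 0, "wx": 0, "wy": 0, "wz": 0, "hand": 0}, {"tx": -0.12, "ty": -0.112, "tz": 0, "wx": 0, "wy": 0, "wz": 0, "hand": 0}, {"tx": -0.144, "ty": -0.136, "tz": 0, "wx": 0, "wy": 0, "wz": 0, "hand": 0}])

```text
time: 3.4
tcp_pos: [0.6061, -0.0836, 0.2504]
tcp_rot: [0.67, 3.068, -0.001]
force: [0.3, 0.3, -0.5]
grip_width: -0.0
grasp_force: 0.0
```

Call:
step_arm(targets=[{"tx": 0, "ty": 0, "tz": 0.02, "wx": 0, "wy": 0, "wz": 0.135, "hand": 0}, {"tx": 0, "ty": 0, "tz": 0.05, "wx": 0, "wy": 0, "wz": 0.27, "hand": 0}, {"tx": 0, "ty": 0, "tz": 0.08, "wx": 0, "wy": 0, "wz": 0.405, "hand": 0}, {"tx": 0, "ty": 0, "tz": 0.105, "wx": 0, "wy": 0, "wz": 0.54, "hand": 0}, {"tx": 0, "ty": 0, "tz": 0.12, "wx": 0, "wy": 0, "wz": 0.677, "hand": 0}])

```text
time: 3.9
tcp_pos: [0.6043, -0.0807, 0.1281]
tcp_rot: [-1.656, -2.667, 0.002]
force: [0.2, 0.3, 0.2]
grip_width: 0.001
grasp_force: 0.0
```

Call:
step_arm(targets=[{"tx": 0, "ty": 0, "tz": 0, "wx": 0, "wy": 0, "wz": 0, "hand": 0}, {"tx": 0, "ty": 0, "tz": 0, "wx": 0, "wy": 0, "wz": 0, "hand": 0}, {"tx": 0, "ty": 0, "tz": 0, "wx": 0, "wy": 0, "wz": 0, "hand": 0}, {"tx": 0, "ty": 0, "tz": 0, "wx": 0, "wy": 0, "wz": 0, "hand": 0}, {"tx": 0, "ty": 0, "tz": 0, "wx": 0, "wy": 0, "wz": 0, "hand": 0}])

```text
time: 4.4
tcp_pos: [0.6058, -0.0811, 0.131]
tcp_rot: [1.648, 2.673, 0.002]
force: [0.7, 0.3, 0.5]
grip_width: -0.0
grasp_force: 0.0
```

Run:
```python
from h import *
o=readout.get_obs();M=R.from_rotvec(o["tcp_rot"]).as_matrix()
print(o["time"],o["tcp_pos"],M.round(4),o["force"],o["grip_width"])
d=M.T@(np.array([.6053,-.0812,.13])-o["tcp_pos"]);print("to key1 tool",d.round(4))
u=M.T@np.array([-.4478,.8941,0]);print(u)
for n in("scene","top"):
    p=imaging.capture(n);f=p["frame"][:,:,::-1].copy()
    c=f[180:300,220:360] if n=="scene" else f[150:270,220:360]
    cv2.imwrite(f"pics/{n}2.png",cv2.resize(c,None,fx=4,fy=4,interpolation=2))
    print(n,proj(p,[o["tcp_pos"]+.019*M[:,2]]))
```

```text
4.4 [ 0.60576644 -0.08107047  0.13103986] [[-4.489e-01  8.936e-01  1.900e-03]
 [ 8.936e-01  4.489e-01  1.000e-04]
 [-7.000e-04  1.800e-03 -1.000e+00]] [0.7248688  0.33341328 0.52075519] -0.0004124698273276548
to key1 tool [ 0.0001 -0.0005  0.001 ]
[ 9.99968775e-01  1.25134192e-03 -7.29559810e-04]
scene [[285.61516647 224.26913946]]
top [[311.37689598 189.18343577]]
```

View pics/scene2.png

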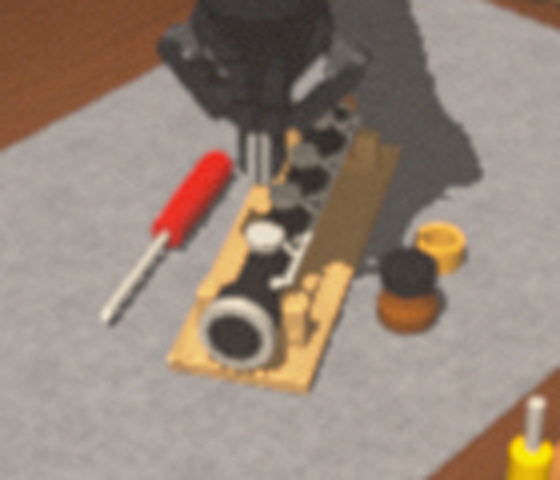

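The closed fingertips sit above key 1: tip near crop (260,183), key at (265,236), in line with the projection. I descend gently.

Call:
step_arm(targets=[{"tx": 0, "ty": 0, "tz": 0.01, "wx": 0, "wy": 0, "wz": 0, "hand": 0}, {"tx": 0, "ty": 0, "tz": 0.025, "wx": 0, "wy": 0, "wz": 0, "hand": 0}, {"tx": 0, "ty": 0, "tz": 0.035, "wx": 0, "wy": 0, "wz": 0, "hand": 0}, {"tx": 0, "ty": 0, "tz": 0.035, "wx": 0, "wy": 0, "wz": 0, "hand": 0}, {"tx": 0, "ty": 0, "tz": 0.035, "wx": 0, "wy": 0, "wz": 0, "hand": 0}])

```text
time: 5.0
tcp_pos: [0.6047, -0.081, 0.0942]
tcp_rot: [-1.649, -2.672, 0.001]
force: [0.0, 0.1, 0.9]
grip_width: -0.006
grasp_force: 0.0
```

Call:
step_arm(targets=[{"tx": 0, "ty": 0, "tz": 0.002, "wx": 0, "wy": 0, "wz": 0, "hand": 0}, {"tx": 0, "ty": 0, "tz": 0.004, "wx": 0, "wy": 0, "wz": 0, "hand": 0}, {"tx": 0, "ty": 0, "tz": 0.006, "wx": 0, "wy": 0, "wz": 0, "hand": 0}, {"tx": 0, "ty": 0, "tz": 0.008, "wx": 0, "wy": 0, "wz": 0, "hand": 0}, {"tx": 0, "ty": 0, "tz": 0.008, "wx": 0, "wy": 0, "wz": 0, "hand": 0}])

```text
time: 5.5
tcp_pos: [0.6055, -0.081, 0.0871]
tcp_rot: [1.649, 2.673, 0.0]
force: [0.1, 0.7, 1.5]
grip_width: -0.003
grasp_force: 0.9
```

Call:
step_arm(targets=[{"tx": 0, "ty": 0, "tz": 0.001, "wx": 0, "wy": 0, "wz": 0, "hand": 0}, {"tx": 0, "ty": 0, "tz": 0.002, "wx": 0, "wy": 0, "wz": 0, "hand": 0}, {"tx": 0, "ty": 0, "tz": 0.0025, "wx": 0, "wy": 0, "wz": 0, "hand": 0}, {"tx": 0, "ty": 0, "tz": 0.0025, "wx": 0, "wy": 0, "wz": 0, "hand": 0}, {"tx": 0, "ty": 0, "tz": 0.0025, "wx": 0, "wy": 0, "wz": 0, "hand": 0}])

```text
time: 6.0
tcp_pos: [0.6054, -0.081, 0.0847]
tcp_rot: [1.65, 2.673, 0.0]
force: [0.2, 0.6, 3.1]
grip_width: 0.002
grasp_force: 1.4
```

Run:
```python
from h import *
o=readout.get_obs();print(o["time"],o["tcp_pos"],o["force"])
```

```text
6.0 [ 0.60544995 -0.08099294  0.08466796] [0.17626514 0.5738198  3.11922348]
```

Call:
step_arm(targets=[{"tx": 0, "ty": 0, "tz": 0.0005, "wx": 0, "wy": 0, "wz": 0, "hand": 0}, {"tx": 0, "ty": 0, "tz": 0.0005, "wx": 0, "wy": 0, "wz": 0, "hand": 0}, {"tx": 0, "ty": 0, "tz": 0.0005, "wx": 0, "wy": 0, "wz": 0, "hand": 0}, {"tx": 0, "ty": 0, "tz": 0.0005, "wx": 0, "wy": 0, "wz": 0, "hand": 0}, {"tx": 0, "ty": 0, "tz": 0.0005, "wx": 0, "wy": 0, "wz": 0, "hand": 0}])

```text
time: 6.5
tcp_pos: [0.6055, -0.0809, 0.0843]
tcp_rot: [1.649, 2.673, 0.0]
force: [0.6, 0.7, 5.2]
grip_width: 0.001
grasp_force: 2.6
```

Key 1 is on its stop at 5 N and has been held. Now I lift 13 mm, cross to key 2 and press it the same way.

Call:
step_arm(targets=[{"tx": 0, "ty": 0, "tz": -0.004, "wx": 0, "wy": 0, "wz": 0, "hand": 0}, {"tx": 0, "ty": 0, "tz": -0.013, "wx": 0, "wy": 0, "wz": 0, "hand": 0}, {"tx": 0, "ty": 0, "tz": -0.014, "wx": 0, "wy": 0, "wz": 0, "hand": 0}, {"tx": 0.012, "ty": 0, "tz": -0.014, "wx": 0, "wy": 0, "wz": 0, "hand": 0}, {"tx": 0.024, "ty": 0, "tz": -0.014, "wx": 0, "wy": 0, "wz": 0, "hand": 0}])

```text
time: 7.0
tcp_pos: [0.5933, -0.0586, 0.0977]
tcp_rot: [-1.65, -2.672, 0.001]
force: [-0.5, 0.3, 0.2]
grip_width: 0.0
grasp_force: 0.0
```

Call:
step_arm(targets=[{"tx": 0.006, "ty": 0, "tz": 0, "wx": 0, "wy": 0, "wz": 0, "hand": 0}, {"tx": 0.018, "ty": 0, "tz": 0, "wx": 0, "wy": 0, "wz": 0, "hand": 0}, {"tx": 0.024, "ty": 0, "tz": 0, "wx": 0, "wy": 0, "wz": 0, "hand": 0}, {"tx": 0.024, "ty": 0, "tz": 0, "wx": 0, "wy": 0, "wz": 0, "hand": 0}, {"tx": 0.024, "ty": 0, "tz": 0, "wx": 0, "wy": 0, "wz": 0, "hand": 0}])

```text
time: 7.5
tcp_pos: [0.5838, -0.038, 0.0981]
tcp_rot: [1.649, 2.673, -0.0]
force: [0.2, -0.3, 0.4]
grip_width: -0.003
grasp_force: 0.0
```

Call:
step_arm(targets=[{"tx": 0, "ty": 0, "tz": 0.004, "wx": 0, "wy": 0, "wz": 0, "hand": 0}, {"tx": 0, "ty": 0, "tz": 0.007, "wx": 0, "wy": 0, "wz": 0, "hand": 0}, {"tx": 0, "ty": 0, "tz": 0.009, "wx": 0, "wy": 0, "wz": 0, "hand": 0}, {"tx": 0, "ty": 0, "tz": 0.011, "wx": 0, "wy": 0, "wz": 0, "hand": 0}, {"tx": 0, "ty": 0, "tz": 0.013, "wx": 0, "wy": 0, "wz": 0, "hand": 0}])

```text
time: 8.0
tcp_pos: [0.5837, -0.0386, 0.085]
tcp_rot: [1.65, 2.673, -0.0]
force: [-1.1, -0.2, 2.6]
grip_width: -0.0
grasp_force: 1.3
```

Call:
step_arm(targets=[{"tx": 0, "ty": 0, "tz": 0.0005, "wx": 0, "wy": 0, "wz": 0, "hand": 0}, {"tx": 0, "ty": 0, "tz": 0.001, "wx": 0, "wy": 0, "wz": 0, "hand": 0}, {"tx": 0, "ty": 0, "tz": 0.001, "wx": 0, "wy": 0, "wz": 0, "hand": 0}, {"tx": 0, "ty": 0, "tz": 0.001, "wx": 0, "wy": 0, "wz": 0, "hand": 0}, {"tx": 0, "ty": 0, "tz": 0.001, "wx": 0, "wy": 0, "wz": 0, "hand": 0}])

```text
time: 8.5
tcp_pos: [0.5837, -0.0385, 0.0843]
tcp_rot: [1.65, 2.673, -0.0]
force: [-0.6, -2.3, 6.4]
grip_width: 0.004
grasp_force: 2.5
```

Key 2 behaved the same. On to key 3.

Call:
step_arm(targets=[{"tx": 0, "ty": 0, "tz": -0.004, "wx": 0, "wy": 0, "wz": 0, "hand": 0}, {"tx": 0, "ty": 0, "tz": -0.013, "wx": 0, "wy": 0, "wz": 0, "hand": 0}, {"tx": 0, "ty": 0, "tz": -0.014, "wx": 0, "wy": 0, "wz": 0, "hand": 0}, {"tx": 0.012, "ty": 0, "tz": -0.014, "wx": 0, "wy": 0, "wz": 0, "hand": 0}, {"tx": 0.024, "ty": 0, "tz": -0.014, "wx": 0, "wy": 0, "wz": 0, "hand": 0}])

```text
time: 9.0
tcp_pos: [0.5721, -0.0153, 0.0979]
tcp_rot: [-1.649, -2.673, -0.0]
force: [-0.2, 0.5, -0.1]
grip_width: 0.001
grasp_force: 0.0
```

Call:
step_arm(targets=[{"tx": 0.006, "ty": 0, "tz": 0, "wx": 0, "wy": 0, "wz": 0, "hand": 0}, {"tx": 0.018, "ty": 0, "tz": 0, "wx": 0, "wy": 0, "wz": 0, "hand": 0}, {"tx": 0.024, "ty": 0, "tz": 0, "wx": 0, "wy": 0, "wz": 0, "hand": 0}, {"tx": 0.024, "ty": 0, "tz": 0, "wx": 0, "wy": 0, "wz": 0, "hand": 0}, {"tx": 0.024, "ty": 0, "tz": 0, "wx": 0, "wy": 0, "wz": 0, "hand": 0}])

```text
time: 9.5
tcp_pos: [0.5622, 0.0049, 0.098]
tcp_rot: [1.649, 2.673, -0.0]
force: [0.8, -1.0, -0.1]
grip_width: 0.0
grasp_force: 0.0
```

Call:
step_arm(targets=[{"tx": 0, "ty": 0, "tz": 0.004, "wx": 0, "wy": 0, "wz": 0, "hand": 0}, {"tx": 0, "ty": 0, "tz": 0.007, "wx": 0, "wy": 0, "wz": 0, "hand": 0}, {"tx": 0, "ty": 0, "tz": 0.009, "wx": 0, "wy": 0, "wz": 0, "hand": 0}, {"tx": 0, "ty": 0, "tz": 0.011, "wx": 0, "wy": 0, "wz": 0, "hand": 0}, {"tx": 0, "ty": 0, "tz": 0.013, "wx": 0, "wy": 0, "wz": 0, "hand": 0}])

```text
time: 10.0
tcp_pos: [0.5622, 0.0044, 0.0849]
tcp_rot: [1.65, 2.673, -0.0]
force: [-1.1, -1.3, 3.9]
grip_width: -0.003
grasp_force: 1.3
```

Call:
step_arm(targets=[{"tx": 0, "ty": 0, "tz": 0.0005, "wx": 0, "wy": 0, "wz": 0, "hand": 0}, {"tx": 0, "ty": 0, "tz": 0.001, "wx": 0, "wy": 0, "wz": 0, "hand": 0}, {"tx": 0, "ty": 0, "tz": 0.001, "wx": 0, "wy": 0, "wz": 0, "hand": 0}, {"tx": 0, "ty": 0, "tz": 0.001, "wx": 0, "wy": 0, "wz": 0, "hand": 0}, {"tx": 0, "ty": 0, "tz": 0.001, "wx": 0, "wy": 0, "wz": 0, "hand": 0}])

```text
time: 10.5
tcp_pos: [0.5622, 0.0044, 0.0843]
tcp_rot: [1.65, 2.673, -0.0]
force: [-0.1, -2.5, 4.6]
grip_width: 0.001
grasp_force: 2.5
```

Run:
```python
from h import *
p=imaging.capture("scene");o=readout.get_obs();print(o["time"],o["tcp_pos"],o["force"])
cv2.imwrite("pics/s3.png",cv2.resize(p["frame"][180:300,220:360,::-1],None,fx=4,fy=4,interpolation=2))
```

```text
10.55 [0.56220796 0.00437778 0.08429279] [-1.58505759 -2.34701153  5.58274122]
```

View pics/s3.png

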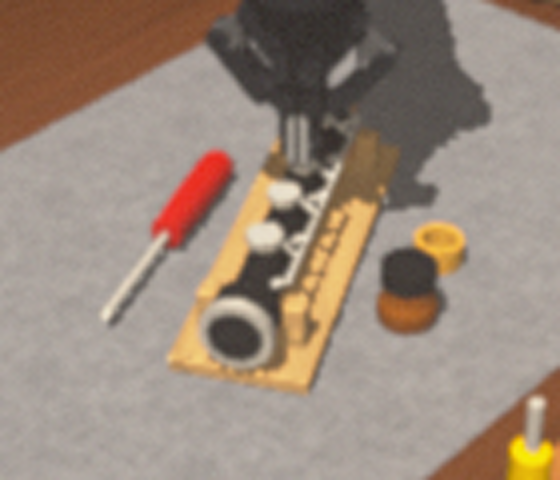

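The fingertips hold key 3 down near crop (298,165). Keys 1 and 2 are up again at (265,235) and (284,193), and the cradle hasn't moved. On to key 4, then straight up.

Call:
step_arm(targets=[{"tx": 0, "ty": 0, "tz": -0.004, "wx": 0, "wy": 0, "wz": 0, "hand": 0}, {"tx": 0, "ty": 0, "tz": -0.013, "wx": 0, "wy": 0, "wz": 0, "hand": 0}, {"tx": 0, "ty": 0, "tz": -0.014, "wx": 0, "wy": 0, "wz": 0, "hand": 0}, {"tx": 0.012, "ty": 0, "tz": -0.014, "wx": 0, "wy": 0, "wz": 0, "hand": 0}, {"tx": 0.024, "ty": 0, "tz": -0.014, "wx": 0, "wy": 0, "wz": 0, "hand": 0}])

```text
time: 11.05
tcp_pos: [0.5506, 0.0275, 0.0979]
tcp_rot: [-1.649, -2.673, -0.0]
force: [-0.3, 0.6, -0.1]
grip_width: -0.0
grasp_force: 0.0
```

Call:
step_arm(targets=[{"tx": 0.006, "ty": 0, "tz": 0, "wx": 0, "wy": 0, "wz": 0, "hand": 0}, {"tx": 0.018, "ty": 0, "tz": 0, "wx": 0, "wy": 0, "wz": 0, "hand": 0}, {"tx": 0.024, "ty": 0, "tz": 0, "wx": 0, "wy": 0, "wz": 0, "hand": 0}, {"tx": 0.024, "ty": 0, "tz": 0, "wx": 0, "wy": 0, "wz": 0, "hand": 0}, {"tx": 0.024, "ty": 0, "tz": 0, "wx": 0, "wy": 0, "wz": 0, "hand": 0}])

```text
time: 11.55
tcp_pos: [0.5407, 0.0478, 0.098]
tcp_rot: [1.649, 2.673, -0.0]
force: [0.0, -0.4, 0.3]
grip_width: -0.002
grasp_force: 0.0
```

Call:
step_arm(targets=[{"tx": 0, "ty": 0, "tz": 0.004, "wx": 0, "wy": 0, "wz": 0, "hand": 0}, {"tx": 0, "ty": 0, "tz": 0.007, "wx": 0, "wy": 0, "wz": 0, "hand": 0}, {"tx": 0, "ty": 0, "tz": 0.009, "wx": 0, "wy": 0, "wz": 0, "hand": 0}, {"tx": 0, "ty": 0, "tz": 0.011, "wx": 0, "wy": 0, "wz": 0, "hand": 0}, {"tx": 0, "ty": 0, "tz": 0.013, "wx": 0, "wy": 0, "wz": 0, "hand": 0}])

```text
time: 12.05
tcp_pos: [0.5407, 0.0473, 0.085]
tcp_rot: [1.651, 2.673, -0.0]
force: [0.4, -0.6, 3.0]
grip_width: -0.001
grasp_force: 1.3
```

Call:
step_arm(targets=[{"tx": 0, "ty": 0, "tz": 0.0005, "wx": 0, "wy": 0, "wz": 0, "hand": 0}, {"tx": 0, "ty": 0, "tz": 0.001, "wx": 0, "wy": 0, "wz": 0, "hand": 0}, {"tx": 0, "ty": 0, "tz": 0.001, "wx": 0, "wy": 0, "wz": 0, "hand": 0}, {"tx": 0, "ty": 0, "tz": 0.001, "wx": 0, "wy": 0, "wz": 0, "hand": 0}, {"tx": 0, "ty": 0, "tz": 0.001, "wx": 0, "wy": 0, "wz": 0, "hand": 0}])

```text
time: 12.55
tcp_pos: [0.5407, 0.0473, 0.0843]
tcp_rot: [1.65, 2.673, -0.0]
force: [-1.1, -2.1, 5.5]
grip_width: 0.002
grasp_force: 2.6
```

Call:
step_arm(targets=[{"tx": 0, "ty": 0, "tz": -0.004, "wx": 0, "wy": 0, "wz": 0, "hand": 0}, {"tx": 0, "ty": 0, "tz": -0.014, "wx": 0, "wy": 0, "wz": 0, "hand": 0}, {"tx": 0, "ty": 0, "tz": -0.04, "wx": 0, "wy": 0, "wz": 0, "hand": 0}, {"tx": 0, "ty": 0, "tz": -0.08, "wx": 0, "wy": 0, "wz": 0, "hand": 0}, {"tx": 0, "ty": 0, "tz": -0.12, "wx": 0, "wy": 0, "wz": 0, "hand": 0}])

```text
time: 13.05
tcp_pos: [0.5397, 0.0487, 0.2051]
tcp_rot: [-1.647, -2.673, 0.001]
force: [0.5, 0.4, 0.1]
grip_width: -0.001
grasp_force: 0.0
```

Call:
step_arm(targets=[{"tx": 0.03, "ty": 0, "tz": -0.03, "wx": 0, "wy": 0, "wz": 0, "hand": 0}, {"tx": 0.07, "ty": 0, "tz": -0.04, "wx": 0, "wy": 0, "wz": 0, "hand": 0}, {"tx": 0.11, "ty": 0, "tz": -0.05, "wx": 0, "wy": 0, "wz": 0, "hand": 0}, {"tx": 0.15, "ty": 0, "tz": -0.05, "wx": 0, "wy": 0, "wz": 0, "hand": 0}, {"tx": 0.16, "ty": 0, "tz": -0.05, "wx": 0, "wy": 0, "wz": 0, "hand": 0}])

```text
time: 13.55
tcp_pos: [0.4659, 0.1963, 0.2545]
tcp_rot: [-1.637, -2.678, -0.003]
force: [-0.3, 0.1, 0.1]
grip_width: 0.001
grasp_force: 0.0
```

Call:
step_arm(targets=[{"tx": 0, "ty": 0, "tz": 0, "wx": 0, "wy": 0, "wz": 0, "hand": 0}, {"tx": 0, "ty": 0, "tz": 0, "wx": 0, "wy": 0, "wz": 0, "hand": 0}, {"tx": 0, "ty": 0, "tz": 0, "wx": 0, "wy": 0, "wz": 0, "hand": 0}, {"tx": 0, "ty": 0, "tz": 0, "wx": 0, "wy": 0, "wz": 0, "hand": 0}, {"tx": 0, "ty": 0, "tz": 0, "wx": 0, "wy": 0, "wz": 0, "hand": 0}])

```text
time: 14.05
tcp_pos: [0.4693, 0.1896, 0.2539]
tcp_rot: [1.653, 2.671, -0.001]
force: [1.1, -0.4, 0.5]
grip_width: -0.0
grasp_force: 0.0
```

Run:
```python
from h import *
p=imaging.capture("scene")
cv2.imwrite("pics/s4.png",cv2.resize(p["frame"][140:300,200:400,::-1],None,fx=4,fy=3.75,interpolation=2))
a=cv2.imread("pics/scene0.png").astype(int);d=np.abs(a[225:300,220:330]-p["frame"][225:300,220:330,::-1].astype(int)).max();print(d)
```

```text
34
```

View pics/s4.png

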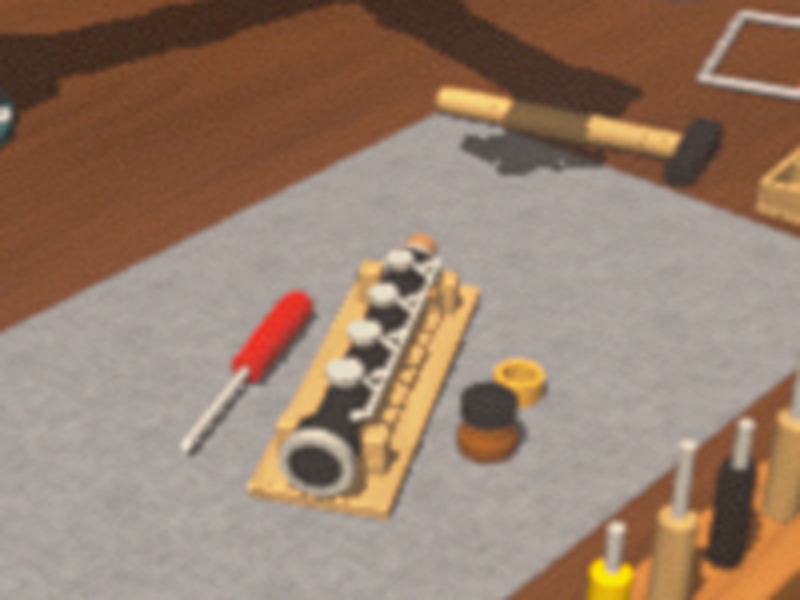

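All four keys are up, at crop (346,372) to (400,259). The cradle and nearby things stand where they were, and the arm is clear.

```bash
python3 -c "
from bench import robot;print(robot.job_done())"
```

```text
the job is handed in; nothing more can be done
None
```

I pressed all four keys fully down in order, with forces up to about 6 N. The last picture shows them sprung back up with the cradle and nearby items undisturbed and the arm clear. The job was handed in at about 14 s of the 45 s; no verdict was returned.

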